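# Park the remote in the corner between the tiers and the lamp

## Robot

A 6-joint arm with a two-finger parallel gripper is mounted at the origin on the work surface. World frame = base frame: x ahead of the robot, y to its left, z up, the work surface at z = 0. Lengths are in m, angles in degrees, forces in N, time in s.
With the tool pointing down it reaches from about 0.275 to 0.825 m from the base axis. Payload 4.9 kg.
Tool frame: the origin (TCP) lies at the very end of the fingers, on their centre line; the grasp point (between the pads) lies 19 mm behind it; x points along the fingers, y is the direction in which the jaws open and shut, and the axes are right-handed (so a half turn about x gives the same grasp; the last joint's range is limited). The gripper opens to 85 mm and grips with 20 to 120 N. Pads are 22 mm wide; open, the fingers measure 114 mm over their backs; the gripper's body (76 mm by 85 mm) begins 54 mm behind the grasp point. The pads swing forward as they close: fully open they stand 13 mm farther back than shut.
Start: joints at [-81.486, 18.69, -11.035, 60.275, 0, 82.311], TCP at [0.153, -0.528, 0.231] pointing down, gripper open.
Joint ranges: [-152.03, 152.03], [-55.5, 102.48], [-74.3, 77.21], [-110.64, 120.58], [-84.22, 78.4], [-180, 180]. Speed limits (degrees/s): [147.25, 147.25, 180, 180, 180, 180].

## Interface

Orientations are given as [roll, pitch, yaw] about the fixed x, y, z axes, in that order (R = Rz(yaw) Ry(pitch) Rx(roll)).
In Python, from rig import manip, get_image, camera_model, nets gives the robot as it stands. The module is installed in compiled form; this text tells all that it offers.
- The arm moves only by the shell command python3 -m jog 'ROWS' [OPENING] [FORCE]. ROWS is JSON, a list that holds one entry, the list of rows, each a list of 6 numbers: the shift along the world's x, y, z in mm, then the turn, a rotation vector about the world's x, y, z in rad. A call has 1 to 8 rows; each row shifts and turns the commanded pose from where the row before left it; what a row does not reach is not made up. A row lasts 1/12 s, in which the tool goes at most 41.7 mm and 7.16 degrees, less where a joint would pass 70% of its speed; a pose out of reach is approached as far as the arm can. A call is refused whole if a number of a shift passes 41.7 or a number of a turn 0.125, either way. A call with a gripper value outside its range is refused whole. OPENING is the finger opening in mm, from 0 to 85.4, set as the call begins (- or left out, the last holds). The fingers move at their own pace and stop on an object; FORCE is the grip in N (left out, the last holds). Time passes only in rows, so rows that do not move let the fingers close. It gives the time, the measured TCP pose, the force and the opening at its end, in the units of the state.
- manip.state(): the state, without advancing time (a new reading comes with each control period).
- get_image(name): name is "scene" or "top" or "wrist"; returns (picture, depth): 384x512x3 uint8, blue, green, red; 384x512 float32, m along the optical axis (not along the pixel's ray), 0 where there is no reading.
- camera_model(name): a dict with "mtx" (3x3 intrinsics, pixels), "k1" (the pictures are not rectified: a ray, as slopes to the right and down, at radius r is drawn at 1 + k1 r^2 times it, then the intrinsics apply), "world_from_camera" (4x4, takes a point from camera to world coordinates); the wrist camera has in their place "hand_eye" (4x4, takes a point from camera to tool coordinates, whose origin is the TCP and whose axes are the tool frame's). Camera axes: x right, y up, looking along -z (the intrinsics and any distortion apply to the point x, -y, -z); pixel columns grow to the right and rows downward; lengths in m; the calibration is good to about 2 mm. A picture is of the moment at which its call begins: read the wrist's pose just before it. camera_model takes no time and is no camera call.
- manip.sign_off(): hands the job in, once; it reports no verdict.
Trained networks look in the newest picture that a camera, given by its name, has taken for a name from the list of things; names that differ only in an ending like _2 or _b are one class to them, and where a whole thing is asked for, a point or a joint stands for the part that bears it (a point fixed in the world has none). Each returns a list of dicts, best first, with "conf" (0 to 1); they miss things now and then, are a little off and sometimes report something else, mostly with a low value. They report only what shows in the picture. A call takes as long as a camera call. They do not tell look-alikes from the thing itself.
- nets.spot_in(target, camera): "extent" ([left, top, right, bottom] as shares, 0 to 1, of the picture: columns of its width, rows of its height, round what is visible of it).
- nets.outline_of(target, camera): "mask" (384x512 bool, what is visible of it) and "extent" ([left, top, right, bottom] as shares, 0 to 1, of the picture: columns of its width, rows of its height, round what is visible of it).
- nets.place_of(target, camera): "at" ([column, row] as shares, 0 to 1, of the picture: columns of its width, rows of its height: a listed point, or the origin of a listed thing).
The state is a dict: "time": time; "joints": joint angles; "joint_vel": joint speeds; "effort": joint torques, N m; "eef_pos": TCP position; "orientation": TCP orientation; "wrist_force": force on the tool from outside, world axes, zero at the start; "torque": the same for the moment, N m; "grip_width": opening from 0.0 (shut) to 1.0 (fully open).
Only numpy, scipy, OpenCV 4.12 (cv2) and the standard library are available. Lean on these libraries where they do the work, as an engineer would, in place of code of your own. Each camera call takes 0.05 s, during which the arm holds its last target.

## Task

Tidy the remote away without picking it up: push it gently along the surface of the TV stand, with the fingertips or the outside of the fingers, into the corner between the clear acrylic tiers and the desk lamp. It must finish lying flat with one long side flush against the front of the bottom tier and one short end against the side of the lamp's square foot, and everything else must stay where it stands.

Things in the scene. Friction and masses are not known exactly. Their poses are not given: they have to be found in the camera images.
- remote: The loose teal plastic remote, a bar 46 mm wide (its x), 160 mm long (its y) and 24 mm thick, about 0.12 kg, edges rounded by 4 mm, lying flat, buttons up. Origin: centre of its underside. Either long side may face the tiers. It slides easily and never needs gripping.
- tiers: Two clear acrylic trays, one on the other, fixed. Origin: centre of the underside of the bottom tray; x points away from the robot, y along its front. Bottom tray 180 mm deep (x), 300 mm wide (y), 45 mm high; its plain upright front face, the stop, is the plane x = -90 mm. The upper tray is set back (front at x = -20 mm) and reaches 90 mm high.
- lamp: Aluminium desk lamp, fixed, at the left or right end of the tiers, squared with them (same axes). Origin: centre of the underside of its square foot, 110 x 110 mm, 24 mm high, half of it in front of the tiers' front. End stop: the foot's side facing the tiers' middle, 55 mm from the origin along y. Switch on the foot, top 43 mm; pole at x = +35 mm; slim bar head 34 mm wide, from the pole back to x = +225 mm, up to 342 mm high.
- media_box: Low black media box, fixed, 110 x 110 x 30 mm, at the other end of the tiers from the lamp, squared with them. Not the stop to use. Origin: centre of its underside.
- cup: Stainless steel cup, loose, 76 mm across, 100 mm high; origin: centre of its underside. Leave alone.
- dish: White ceramic dish, loose, 110 mm across, 35 mm high; origin: centre of its underside. Leave alone.
- case: Grey spectacles case, loose, 60 x 155 x 40 mm; origin: centre of its underside. Leave alone.
- candle: Glass candle jar with a wooden cap, loose, 72 mm across, 85 mm high; origin: centre of its underside. Leave alone.
- coasters: Stack of round cork coasters, one loose piece, 96 mm across, 26 mm high; origin: centre of its underside. Leave alone.
There are look-alikes about, which are no part of the job. Several things look just like the remote: the one meant starts farthest from the robot's base.

How it is judged:
By the outcome, as a careful person would: the job done as asked, in the order asked, and still so for the second after the job is handed in, with the robot touching nothing.
It also fails if it takes over 48 s, if anything falls off the work surface, if the arm or the gripper's body presses on something with over 40 N, if the wrist force passes 120 N, or if a joint passes its speed limit or range.

## Working session

There is one attempt and no reset: what is moved stays moved. The work goes in short steps, Python scripts to look and compute and a shell command to move; the robot and the scene stay as the last step left them, time stands still between calls to the robot, and variables do not carry over. Pictures are saved under pics/ and viewed, and the job is handed in when it is done.

```bash
mkdir -p pics
cat > h.py <<'E'
import numpy as np, cv2
from rig import manip,get_image,camera_model,nets
def unproj(cam,img,depth,T=None):
    m=camera_model(cam);K=np.array(m["mtx"]);k1=m["k1"]
    v,u=np.mgrid[0:384,0:512].astype(float)
    x=(u-K[0,2])/K[0,0];y=(v-K[1,2])/K[1,1]
    xd,yd=x.copy(),y.copy()
    for _ in range(20):
        s=1+k1*(x*x+y*y);x=xd/s;y=yd/s
    P=np.stack([x*depth,-y*depth,-depth,np.ones_like(depth)],-1)
    T=np.array(m["world_from_camera"]) if T is None else T
    return (P@T.T)[...,:3]
def proj(cam,P):
    m=camera_model(cam);K=np.array(m["mtx"]);T=np.linalg.inv(np.array(m["world_from_camera"]))
    P=np.atleast_2d(P);c=P@T[:3,:3].T+T[:3,3]
    x=c[:,0]/-c[:,2];y=-c[:,1]/-c[:,2];s=1+m["k1"]*(x*x+y*y)
    return np.stack([K[0,0]*x*s+K[0,2],K[1,1]*y*s+K[1,2]],-1)
E
python3 - <<'E'
from h import *
for c in("top","scene"):
    im,d=get_image(c);cv2.imwrite(f"pics/{c}0.png",im);np.save(f"{c}_d.npy",d);np.save(f"{c}_i.npy",im)
    print(c,np.round(camera_model(c)["world_from_camera"],3).tolist())
    for n in(["remote","tiers","lamp","media_box","cup","dish","case","candle","coasters"] if c=="top" else []):
        P=unproj(c,im,d)
        for r in nets.outline_of(n,c):
            m=r["mask"]&(d>0);e=np.array(r["extent"])*[512,384,512,384]
            print(n,round(r["conf"],2),e.round(),np.median(P[m],0).round(3))
print(manip.state())
E
```

```text
top [[0.001, 0.996, -0.085, 0.393], [-1.0, 0.001, 0.004, 0.008], [0.004, 0.085, 0.996, 1.116], [0.0, 0.0, 0.0, 1.0]]
remote 0.76 [237. 162. 290. 188.] [ 0.522 -0.016  0.024]
remote 0.76 [109. 255. 166. 288.] [0.233 0.357 0.025]
remote 0.67 [285. 202. 302. 258.] [ 0.359 -0.11   0.025]
tiers 0.87 [194.  63. 305. 146.] [0.728 0.023 0.051]
tiers 0.49 [129.  23. 199. 169.] [0.643 0.247 0.126]
lamp 0.57 [130.  21. 198. 168.] [0.641 0.247 0.232]
media_box 0.65 [313. 106. 351. 142.] [ 0.673 -0.226  0.03 ]
media_box 0.65 [ 89. 189. 142. 213.] [0.44  0.412 0.039]
cup 0.64 [333. 160. 362. 183.] [ 0.531 -0.269  0.048]
dish 0.75 [165. 188. 200. 223.] [0.424 0.223 0.017]
candle 0.68 [370. 125. 400. 151.] [ 0.622 -0.37   0.083]
coasters 0.97 [380. 180. 415. 208.] [ 0.465 -0.419  0.026]
scene [[-0.849, -0.42, 0.321, 0.95], [0.529, -0.664, 0.528, 0.691], [-0.009, 0.618, 0.786, 1.113], [0.0, 0.0, 0.0, 1.0]]
{'time': 0.55, 'joints': array([-8.14854155e+01,  1.86897578e+01, -1.10349107e+01,  6.02758413e+01,
       -1.31835092e-04,  8.23115420e+01]), 'joint_vel': array([-0.05221894, -0.07130119, -0.02245128,  0.00492663,  0.01473281,
       -0.02862872]), 'effort': array([-8.40673838e-04, -4.43026149e+01,  2.62597471e+01,  1.94447843e-03,
       -2.90163889e-04, -3.34680720e-06]), 'eef_pos': array([ 0.15349149, -0.52816309,  0.23128373]), 'orientation': array([-83.18901116,  89.99947344, 113.01403139]), 'wrist_force': array([ 0.16345725, -0.13142792,  0.56196547]), 'torque': array([-0.00051932, -0.03131969,  0.03419743]), 'grip_width': 0.9982828162783358}
```

View pics/top0.png

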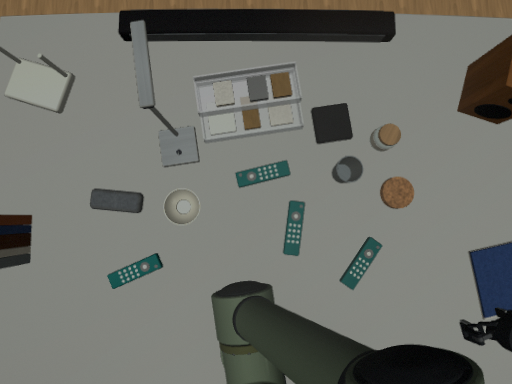

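View pics/scene0.png

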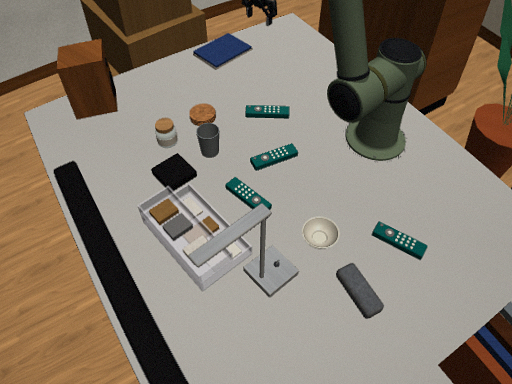

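Run:
```python
from h import *
d=np.load("top_d.npy");im=np.load("top_i.npy");P=unproj("top",im,d)
def box(m):
    p=P[m][:,:2].astype(np.float32)*1000
    r=cv2.minAreaRect(p);return [np.round(a,1) for a in r],cv2.boxPoints(r).round().tolist()
def cc(zlo,zhi,x0,x1,y0,y1,col=None):
    m=(d>0)&(P[...,2]>zlo)&(P[...,2]<zhi)&(P[...,0]>x0)&(P[...,0]<x1)&(P[...,1]>y0)&(P[...,1]<y1)
    if col is not None:m&=col
    n,l,s,c=cv2.connectedComponentsWithStats(m.astype(np.uint8))
    for i in range(1,n):
        if s[i,4]>60: print(s[i].tolist(),box(l==i))
print("remote");cc(.017,.032,.44,.6,-.13,.12)
print("lampfoot");cc(.015,.034,.5,.75,.14,.36)
print("mbox");cc(.02,.04,.6,.76,-.33,-.14)
print("tiers z");cc(.035,.055,.58,.9,-.17,.2)
for y in(-.1,-.05,0,.05,.1):
    print(y,[(round(float(P[v,u,0]),3),round(float(P[v,u,2]),3)) for v in range(100,160,3) for u in [int(proj("top",[[.62,y,0.02]])[0,0])]])
```

```text
remote
[236, 160, 55, 27, 819] ([array([522.5, -18.5]), array([ 46.1, 159.4]), np.float64(14.0)], [[481.0, 53.0], [519.0, -101.0], [564.0, -90.0], [526.0, 64.0]])
lampfoot
[158, 126, 41, 41, 1309] ([array([603.8, 236.2]), array([111., 111.]), np.float64(8.9)], [[540.0, 282.0], [558.0, 173.0], [667.0, 190.0], [650.0, 300.0]])
mbox
[311, 103, 42, 41, 1289] ([array([ 674.7, -227.5]), array([111.9, 111.6]), np.float64(9.8)], [[610.0, -182.0], [629.0, -292.0], [739.0, -273.0], [720.0, -163.0]])
tiers z
[197, 68, 101, 43, 1434] ([array([769.9,  29.1]), array([ 91.2, 291.9]), np.float64(8.8)], [[702.0, 166.0], [747.0, -122.0], [837.0, -108.0], [793.0, 180.0]])
[200, 102, 104, 39, 346] ([array([673.2,  14.1]), array([ 72.8, 301.1]), np.float64(8.6)], [[615.0, 157.0], [660.0, -140.0], [732.0, -129.0], [687.0, 168.0]])
-0.1 [(0.725, 0.085), (0.726, 0.055), (0.727, 0.022), (0.718, 0.02), (0.709, 0.019), (0.7, 0.018), (0.691, 0.018), (0.682, 0.017), (0.675, 0.006), (0.656, 0.046), (0.654, 0.014), (0.648, 0.004), (0.639, -0.001), (0.63, -0.0), (0.62, 0.002), (0.611, -0.002), (0.601, 0.002), (0.59
[... 622 characters left out ...]
, 0.003), (0.592, 0.002), (0.582, 0.003), (0.573, 0.005)]
0.05 [(0.736, 0.051), (0.727, 0.05), (0.706, 0.089), (0.704, 0.067), (0.713, 0.004), (0.703, 0.007), (0.694, 0.003), (0.684, 0.006), (0.675, 0.004), (0.666, 0.003), (0.657, 0.001), (0.646, 0.009), (0.632, 0.029), (0.63, -0.002), (0.62, 0.002), (0.61, 0.003), (0.601, 0.0), (0.593, -0.003), (0.583, -0.002), (0.573, 0.001)]
0.1 [(0.729, 0.071), (0.72, 0.072), (0.717, 0.053), (0.697, 0.091), (0.696, 0.062), (0.7, 0.015), (0.689, 0.021), (0.681, 0.016), (0.672, 0.016), (0.663, 0.015), (0.655, 0.012), (0.645, 0.014), (0.628, 0.046), (0.625, 0.02), (0.62, 0.002), (0.611, -0.0), (0.601, 0.002), (0.592, 0.001), (0.583, -0.001), (0.573, 0.005)]
```

The remote farthest from the base is the one at top pixel (263,174), world (0.522, −0.018), yaw 14°. The tiers' front runs across about pixels (200,140)–(303,130). The lamp foot is at (179,146), so the corner is at its right side. The dish, cup and the other remotes are clear of the path.

Run:
```python
from h import *
from scipy.spatial.transform import Rotation as R
s=manip.state();M=R.from_euler('xyz',s["orientation"],degrees=True).as_matrix()
print(M.round(3)); print("tool y angle",np.degrees(np.arctan2(M[1,1],M[0,1])), "j1-j6 rel",s["joints"][0],s["joints"][5])
d=np.load("top_d.npy");P=unproj("top",None,d)
m=(d>0)&(P[...,2]>.017)&(P[...,2]<.032)&(P[...,0]<.46)&(P[...,0]>.25)&(P[...,1]>-.18)&(P[...,1]<-.05)
print(cv2.boxPoints(cv2.minAreaRect((P[m][:,:2]*1000).astype(np.float32))).round())
a=np.radians(8.9);xh=np.array([np.cos(a),np.sin(a)]);yh=np.array([-np.sin(a),np.cos(a)])
L=np.array([603.8,236.2]);C=L-55*yh;T=C-80*yh-23*xh;rem=np.array([522.5,-18.5])
print("corner",C,"target",T,"delta tier frame",(T-rem)@xh,(T-rem)@yh,"pre",rem-60*xh)
```

```text
[[-0.     0.279 -0.96 ]
 [ 0.    -0.96  -0.279]
 [-1.    -0.     0.   ]]
tool y angle -73.79695745523708 j1-j6 rel -81.48541549236633 82.31154196317232
[[ 279. -124.]
 [ 438. -144.]
 [ 444.  -98.]
 [ 285.  -78.]]
corner [612.30907125 181.86220738] target [601.96282524  99.26707924] delta tier frame 96.7258724775257 104.05542340531667 pre [463.22240805 -27.78262318]
```

```bash
R8='[12.4,20,0,0,0,0.1206]'
python3 -m jog '[[[12.4,20,0,0,0,0.1206],[12.4,20,0,0,0,0.1206],[12.4,20,0,0,0,0.1206],[12.4,20,0,0,0,0.1206],[12.4,20,0,0,0,0.1206],[12.4,20,0,0,0,0.1206],[12.4,20,0,0,0,0.1206],[12.4,20,0,0,0,0.1206]]]' 60 20
python3 -m jog '[[[12.4,20,0,0,0,0.1206],[12.4,20,0,0,0,0.1206],[12.4,20,0,0,0,0.1206],[12.4,20,0,0,0,0.1206],[12.4,20,0,0,0,0.1206],[12.4,20,0,0,0,0.1206],[12.4,20,0,0,0,0.1206],[12.4,20,0,0,0,0.1206]]]'
python3 -m jog '[[[12.4,20,0,0,0,0.1206],[12.4,20,0,0,0,0.1206],[12.4,20,0,0,0,0.1206],[12.4,20,0,0,0,0.1206],[12.4,20,0,0,0,0.1206],[12.4,20,0,0,0,0.1206],[12.4,20,0,0,0,0.1206],[12.4,20,0,0,0,0.1206]]]'
python3 -m jog '[[[12.4,20,0,0,0,0.1206],[0,0,0,0,0,0],[0,0,0,0,0,0]]]'
```

```text
time: 1.22
eef_pos: [0.2532, -0.3672, 0.2314]
orientation: [52.0, 90.0, -56.2]
wrist_force: [-0.5, 0.9, 0.1]
grip_width: 0.701
time: 1.88
eef_pos: [0.3524, -0.2072, 0.2315]
orientation: [11.8, 90.0, -41.1]
wrist_force: [1.1, -0.4, -0.2]
grip_width: 0.704
time: 2.55
eef_pos: [0.4517, -0.0471, 0.2315]
orientation: [-19.5, 90.0, -17.1]
wrist_force: [-0.1, -1.1, -0.6]
grip_width: 0.701
time: 2.8
eef_pos: [0.4637, -0.0274, 0.2312]
orientation: [-124.9, 90.0, -115.9]
wrist_force: [-0.8, -0.5, -0.2]
grip_width: 0.701
```

```bash
python3 -m jog '[[[0,0,-30,0,0,0],[0,0,-30,0,0,0],[0,0,-30,0,0,0],[0,0,-30,0,0,0],[0,0,-30,0,0,0],[0,0,-30,0,0,0],[0,0,0,0,0,0]]]'
python3 - <<'E'
from h import *
im,d=get_image("top");cv2.imwrite("pics/top1.png",cv2.resize(im[90:290,100:400],None,fx=2.6,fy=2.6))
im,d=get_image("wrist");cv2.imwrite("pics/wrist1.png",im)
E
```

```text
time: 3.38
eef_pos: [0.459, -0.0283, 0.047]
orientation: [161.1, 89.5, 169.9]
wrist_force: [-1.3, 0.4, 0.1]
grip_width: 0.703
```

View pics/top1.png

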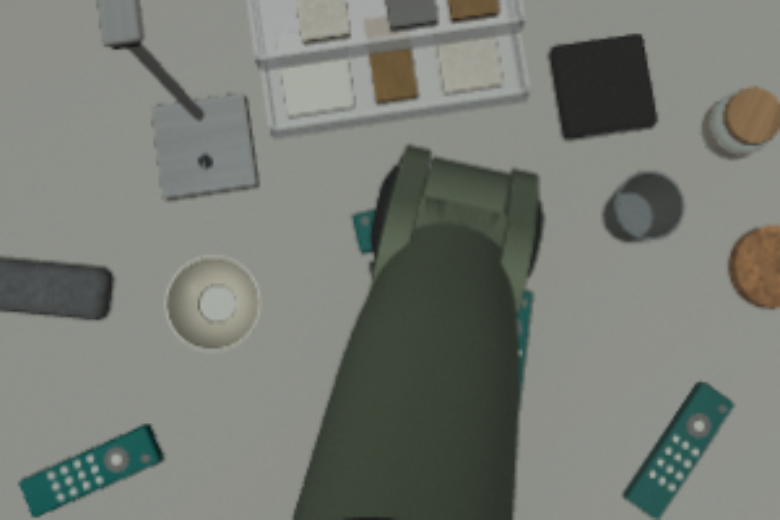

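View pics/wrist1.png

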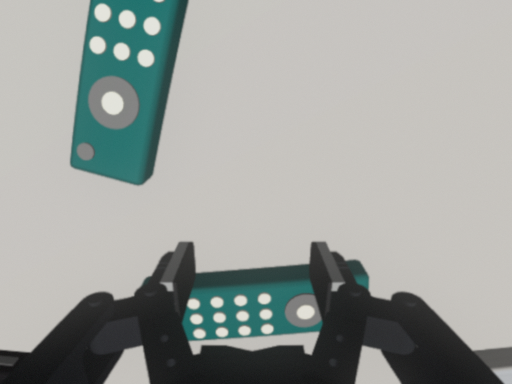

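The wrist view shows the fingertips at columns ~180 and ~320, just short of the remote's near edge. The other remote is well behind them.

```bash
python3 -m jog '[[[0,0,-20,0,0,0],[0,0,-15,0,0,0],[0,0,-9,0,0,0],[0,0,0,0,0,0],[0,0,0,0,0,0]]]'
python3 - <<'E'
from h import *
from scipy.spatial.transform import Rotation as R
s=manip.state();print(s["eef_pos"],R.from_euler('xyz',s["orientation"],degrees=True).as_matrix().round(3).tolist())
im,d=get_image("wrist");cv2.imwrite("pics/wrist2.png",im)
im,d=get_image("scene");cv2.imwrite("pics/scene2.png",cv2.resize(im[130:300,150:400],None,fx=3,fy=3))
E
```

```text
time: 3.9
eef_pos: [0.4642, -0.0285, 0.0084]
orientation: [-25.9, 89.9, -17.0]
wrist_force: [1.1, -1.1, 0.6]
grip_width: 0.702
[ 0.46416828 -0.02848832  0.00839034] [[0.001, -0.155, 0.988], [-0.0, 0.988, 0.155], [-1.0, -0.0, 0.001]]
```

View pics/wrist2.png

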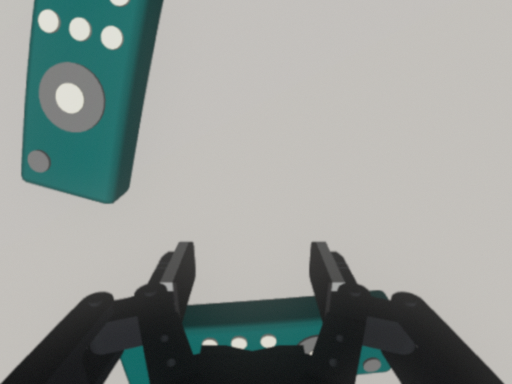

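View pics/scene2.png

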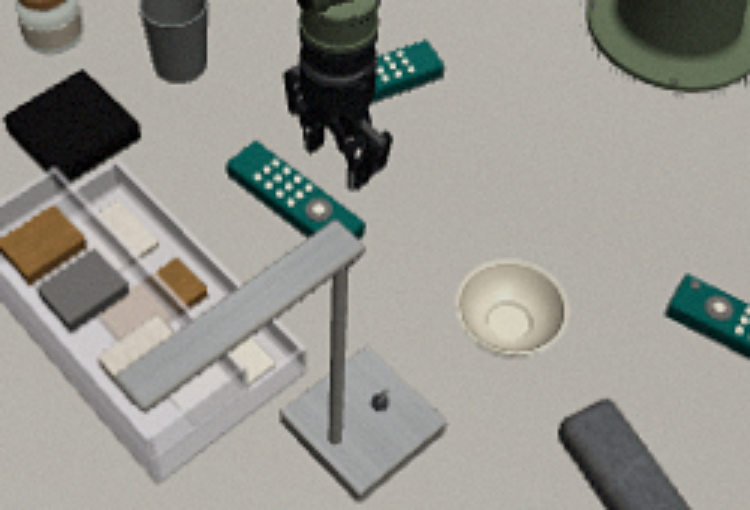

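```bash
python3 -m jog '[[[7.9,1.24,-3,0,0,0],[7.9,1.24,0,0,0,0],[4.94,0.77,0,0,0,0],[4.94,0.77,0,0,0,0],[4.94,0.77,0,0,0,0],[4.94,0.77,0,0,0,0],[4.94,0.77,0,0,0,0],[4.94,0.77,0,0,0,0]]]'
python3 -m jog '[[[4.94,0.77,0,0,0,0],[4.94,0.77,0,0,0,0],[4.94,0.77,0,0,0,0],[4.94,0.77,0,0,0,0],[4.94,0.77,0,0,0,0],[4.94,0.77,0,0,0,0],[4.94,0.77,0,0,0,0],[4.94,0.77,0,0,0,0]]]'
python3 - <<'E'
from h import *
im,d=get_image("wrist");cv2.imwrite("pics/wrist3.png",im)
im,d=get_image("scene");cv2.imwrite("pics/scene3.png",cv2.resize(im[130:300,150:400],None,fx=3,fy=3))
E
```

```text
time: 4.67
eef_pos: [0.5092, -0.021, 0.0042]
orientation: [171.7, 90.0, -179.3]
wrist_force: [0.3, -0.7, -0.2]
grip_width: 0.703
time: 5.33
eef_pos: [0.5489, -0.0148, 0.0043]
orientation: [149.5, 90.0, 158.4]
wrist_force: [-0.7, -0.8, -1.5]
grip_width: 0.701
```

View pics/wrist3.png

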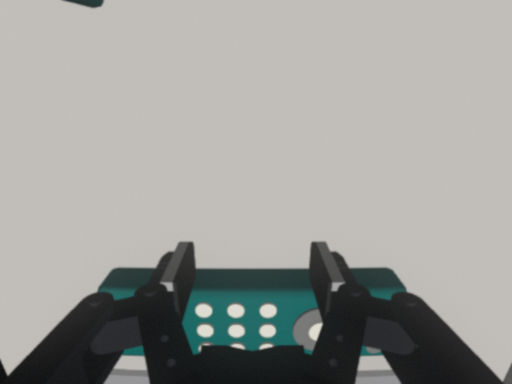

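View pics/scene3.png

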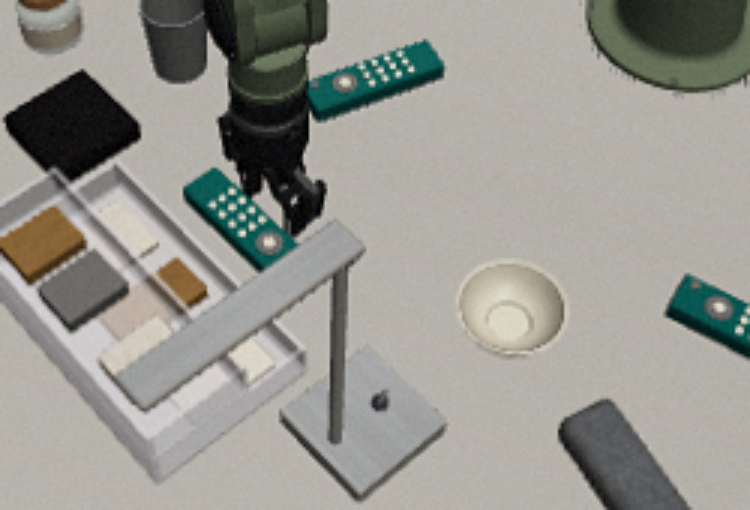

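The remote now sits squared against both fingers, moving straight to the tiers.

```bash
python3 -m jog '[[[4.94,0.77,0,0,0,0],[4.94,0.77,0,0,0,0],[4.94,0.77,0,0,0,0],[4.94,0.77,0,0,0,0],[3.95,0.62,0,0,0,0],[0,0,0,0,0,0]]]'
python3 - <<'E'
from h import *
s=manip.state();print(s["eef_pos"],s["wrist_force"])
im,d=get_image("wrist");cv2.imwrite("pics/wrist4.png",im)
im,d=get_image("scene");cv2.imwrite("pics/scene4.png",cv2.resize(im[130:300,150:400],None,fx=3,fy=3))
E
```

```text
time: 5.93
eef_pos: [0.5735, -0.0111, 0.0044]
orientation: [-10.3, 89.9, -1.4]
wrist_force: [1.2, -0.2, -0.0]
grip_width: 0.701
[ 0.57352341 -0.01112817  0.0044132 ] [ 1.19585092 -0.22969547 -0.00542097]
```

View pics/wrist4.png

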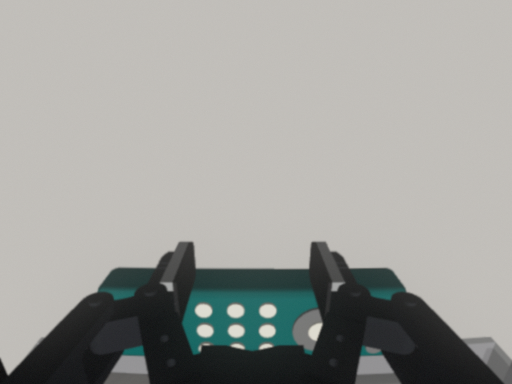

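View pics/scene4.png

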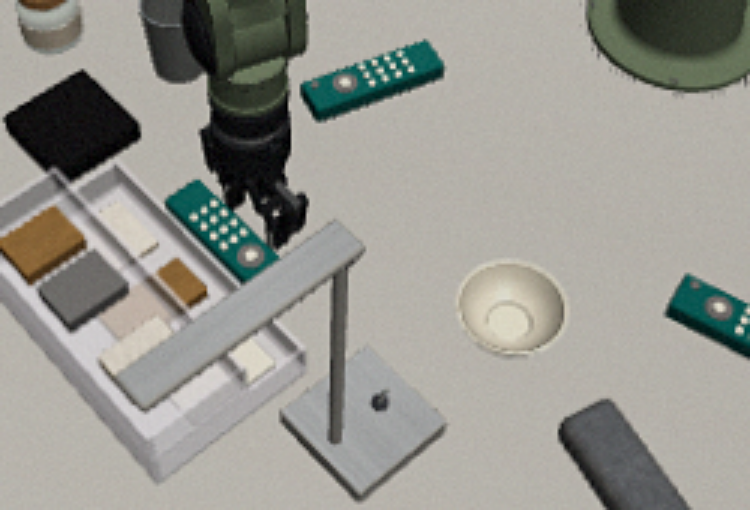

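```bash
python3 -m jog '[[[2.96,0.46,0,0,0,0],[2.96,0.46,0,0,0,0],[1.98,0.31,0,0,0,0],[0,0,0,0,0,0]]]'
python3 -m jog '[[[0.99,0.15,0,0,0,0],[0.99,0.15,0,0,0,0],[0,0,0,0,0,0]]]'
```

```text
time: 6.37
eef_pos: [0.5807, -0.01, 0.0044]
orientation: [-11.1, 90.0, -2.2]
wrist_force: [1.0, -0.4, 0.6]
grip_width: 0.704
time: 6.62
eef_pos: [0.582, -0.0097, 0.0043]
orientation: [169.2, 90.0, 178.2]
wrist_force: [-1.1, -0.1, -0.3]
grip_width: 0.703
```

```bash
python3 -m jog '[[[-9.9,-1.55,0,0,0,0],[0,0,27,0,0,0],[0,0,27,0,0,0],[0,0,27,0,0,0],[15.3,-26.6,0,0,0,0],[15.3,-26.6,0,0,0,0],[15.3,-26.6,0,0,0,0],[15.3,-26.6,0,0,0,0]]]' 0
python3 -m jog '[[[0,0,0,0,0,0],[0,0,0,0,0,0]]]'
python3 - <<'E'
from h import *
from scipy.spatial.transform import Rotation as R
s=manip.state();T=np.eye(4);T[:3,:3]=R.from_euler('xyz',s["orientation"],degrees=True).as_matrix();T[:3,3]=s["eef_pos"]
im,d=get_image("wrist");cv2.imwrite("pics/wrist5.png",im)
im,d=get_image("top");cv2.imwrite("pics/top5.png",cv2.resize(im[90:240,140:400],None,fx=3,fy=3))
im,d=get_image("scene");cv2.imwrite("pics/scene5.png",cv2.resize(im[130:300,150:400],None,fx=3,fy=3))
P=unproj("scene",im,d)
b,g,r=[im[...,i].astype(int) for i in range(3)]
m=(g>r+25)&(b>r+25)&(P[...,2]>.018)&(P[...,2]<.03)&(P[...,0]>.5)
p=(P[m][:,:2]*1000).astype(np.float32);q=cv2.minAreaRect(p);print(q,cv2.boxPoints(q).round())
a=np.radians(8.9);xh=np.array([np.cos(a),np.sin(a)]);yh=np.array([-np.sin(a),np.cos(a)])
C=np.array([612.3,181.9]);print("x' ",np.percentile((p-C)@xh,[1,99]),"y'",np.percentile((p-C)@yh,[1,99]))
t=s["eef_pos"][:2]*1000;print(s["eef_pos"],s["grip_width"],(t-C)@xh,(t-C)@yh)
E
```

```text
time: 7.28
eef_pos: [0.6344, -0.1187, 0.0859]
orientation: [-17.1, 89.9, -8.1]
wrist_force: [-0.8, -0.3, -0.6]
grip_width: -0.003
time: 7.45
eef_pos: [0.6342, -0.1192, 0.0852]
orientation: [-8.9, 89.9, -0.1]
wrist_force: [-0.3, 0.9, -1.1]
grip_width: -0.002
((617.4529418945312, -14.972938537597656), (41.90843963623047, 134.51502990722656), 8.042840003967285) [[587.  49.]
 [606. -85.]
 [648. -79.]
 [629.  55.]]
x'  [-45.5926952   -5.21869153] y' [-261.34625475 -130.17294962]
[ 0.63415479 -0.11921536  0.08517671] -0.0016106328024085485 -24.994017875600992 -300.8710522109552
```

View pics/top5.png

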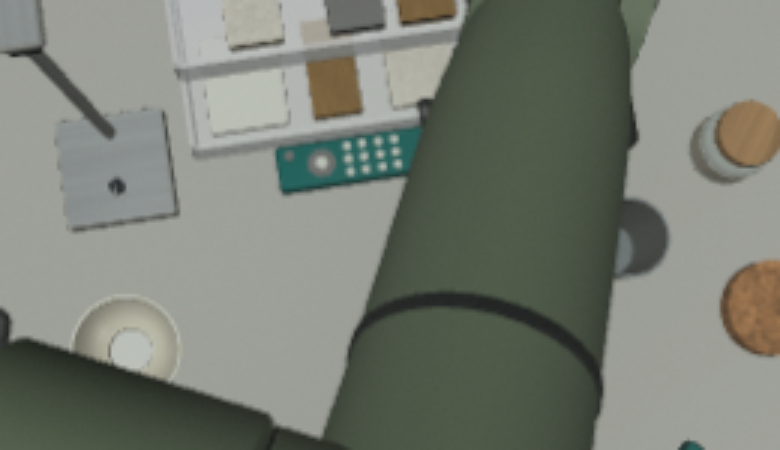

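View pics/scene5.png

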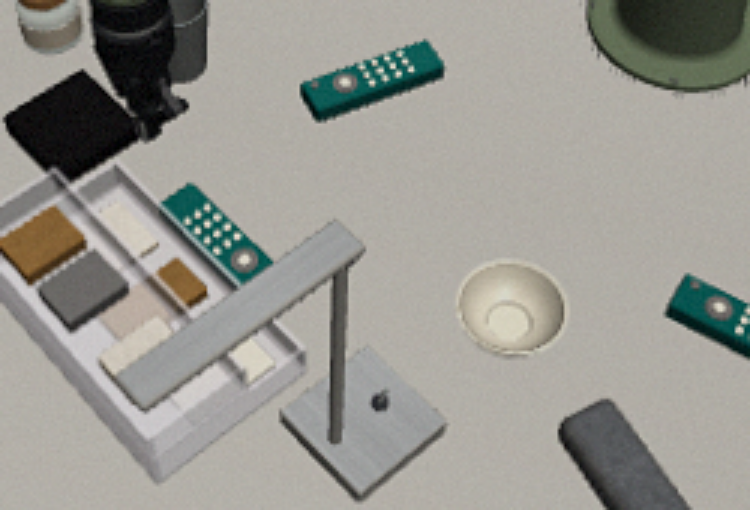

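The remote is parallel to the tier front with a gap of about 2 mm and about 104 mm from the foot. The fingers stand ~20 mm beyond its right end. Next I lower them and push along the front.

```bash
python3 -m jog '[[[0,0,-25,0,0,0],[0,0,-25,0,0,0],[0,0,-18,0,0,0],[0,0,-12,0,0,0],[0,0,0,0,0,0],[0,0,0,0,0,0]]]'
python3 -m jog '[[[-1.2,7.9,0,0,0,0],[-1.2,7.9,0,0,0,0],[-0.77,4.94,0,0,0,0],[-0.77,4.94,0,0,0,0],[-0.77,4.94,0,0,0,0],[-0.77,4.94,0,0,0,0],[-0.77,4.94,0,0,0,0],[-0.77,4.94,0,0,0,0]]]'
python3 -m jog '[[[-0.77,4.94,0,0,0,0],[-0.77,4.94,0,0,0,0],[-0.77,4.94,0,0,0,0],[-0.77,4.94,0,0,0,0],[-0.77,4.94,0,0,0,0],[-0.77,4.94,0,0,0,0],[-0.77,4.94,0,0,0,0],[0,0,0,0,0,0]]]'
cat > m.py <<'E'
from h import *
import sys
n=sys.argv[1]
s=manip.state()
im,d=get_image("scene");cv2.imwrite(f"pics/scene{n}.png",cv2.resize(im[150:300,170:370],None,fx=4,fy=4))
im2,d2=get_image("top");cv2.imwrite(f"pics/top{n}.png",cv2.resize(im2[90:220,140:340],None,fx=4,fy=4))
a=np.radians(8.9);xh=np.array([np.cos(a),np.sin(a)]);yh=np.array([-np.sin(a),np.cos(a)])
C=np.array([612.3,181.9])
for c,i,dd in(("scene",im,d),("top",im2,d2)):
    P=unproj(c,i,dd);b,g,r=[i[...,k].astype(int) for k in range(3)]
    m=(g>r+25)&(b>r+25)&(P[...,2]>.018)&(P[...,2]<.03)&(P[...,0]>.55)
    if m.sum()<30: continue
    p=(P[m][:,:2]*1000).astype(np.float32);q=cv2.minAreaRect(p)
    print(c,q,"x' ",np.percentile((p-C)@xh,[0.5,99.5]).round(1),"y'",np.percentile((p-C)@yh,[0.5,99.5]).round(1))
t=s["eef_pos"][:2]*1000;print(s["eef_pos"],s["wrist_force"],(t-C)@xh,(t-C)@yh)
E
python3 m.py 6
```

```text
time: 8.1
eef_pos: [0.6328, -0.1168, 0.0051]
orientation: [150.4, 89.9, 159.4]
wrist_force: [1.1, -0.2, 0.7]
grip_width: 0.0
time: 8.77
eef_pos: [0.6264, -0.0718, 0.0055]
orientation: [-45.5, 90.0, -36.5]
wrist_force: [0.5, -1.4, 1.7]
grip_width: 0.0
time: 9.43
eef_pos: [0.6205, -0.0361, 0.0051]
orientation: [107.7, 89.9, 116.7]
wrist_force: [-0.9, -0.3, -0.5]
grip_width: -0.004
scene ((604.5632934570312, 59.475074768066406), (43.415252685546875, 160.6162567138672), 9.152409553527832) x'  [-46.3  -5.3] y' [-198.6  -40.1]
top ((598.3373413085938, 93.6958999633789), (43.54005432128906, 82.44082641601562), 8.055545806884766) x'  [-48.9  -6.5] y' [-125.9  -44.3]
[ 0.62046066 -0.03614244  0.00510219] [-0.9009988  -0.27300116 -0.46417212] -25.671027745074642 -216.67971736616244
```

View pics/top6.png

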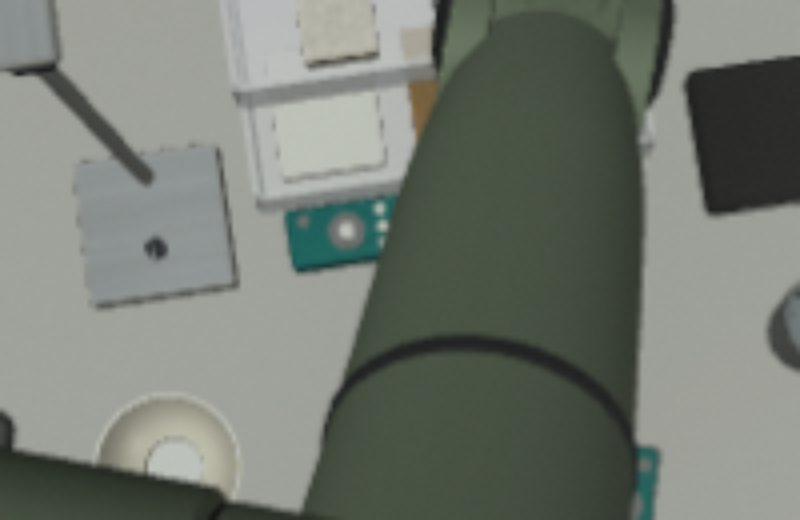

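View pics/scene6.png

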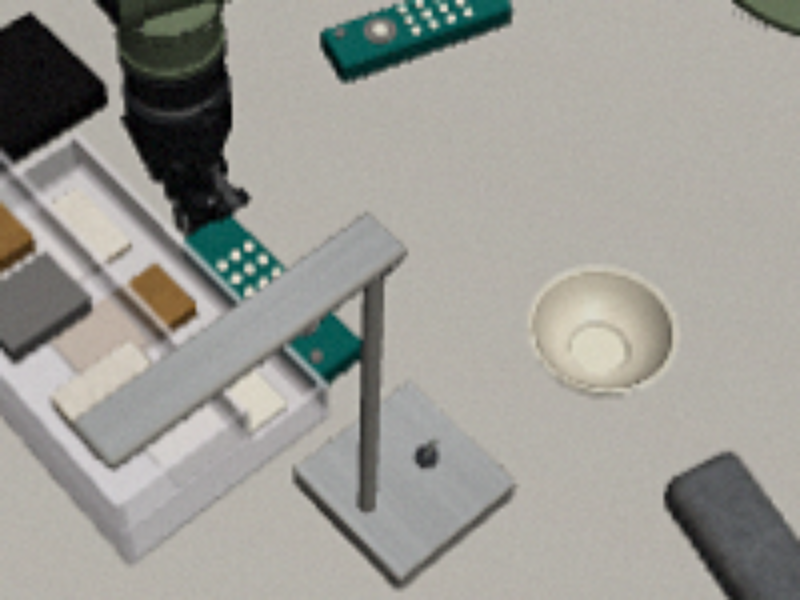

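```bash
python3 -m jog '[[[-0.77,4.94,0,0,0,0],[-0.77,4.94,0,0,0,0],[-0.77,4.94,0,0,0,0],[-0.77,4.94,0,0,0,0],[-0.77,4.94,0,0,0,0],[-0.77,4.94,0,0,0,0],[-0.46,2.96,0,0,0,0],[0,0,0,0,0,0]]]'
python3 m.py 7
```

```text
time: 10.2
eef_pos: [0.6156, -0.004, 0.0053]
orientation: [103.3, 90.0, 112.3]
wrist_force: [-0.0, 0.1, 0.6]
grip_width: -0.002
scene ((602.6492309570312, 91.4310302734375), (45.54952621459961, 160.30540466308594), 9.598653793334961) x'  [-46.4  -2.4] y' [-166.5   -9.2]
top ((591.77197265625, 135.4739990234375), (43.30365753173828, 62.927093505859375), 8.08906364440918) x'  [-48.8  -5.8] y' [-74.  -11.9]
[ 0.61564064 -0.00403327  0.00528121] [-0.00419478  0.08915269  0.58670082] -25.46539088339339 -184.21143765906027
```

View pics/top7.png

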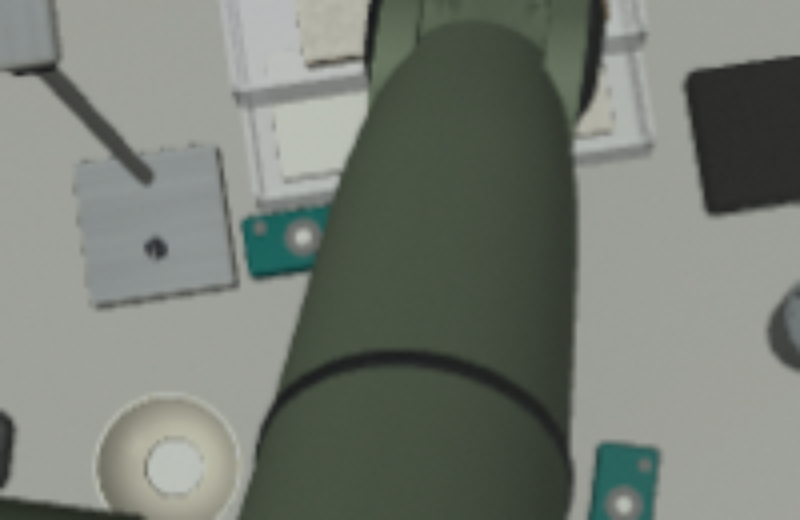

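```bash
python3 -m jog '[[[-0.46,2.96,0,0,0,0],[-0.31,1.98,0,0,0,0],[-0.15,0.99,0,0,0,0],[0,0,0,0,0,0]]]'
for i in 1 2 3 4; do :; done
python3 -m jog '[[[-0.15,0.99,0,0,0,0],[-0.15,0.99,0,0,0,0],[0,0,0,0,0,0]]]'
python3 -c "
from h import *;s=manip.state();print(s['eef_pos'],s['wrist_force'],s['effort'])"
python3 -m jog '[[[-0.15,0.99,0,0,0,0],[0,0,0,0,0,0]]]'
python3 -c "
from h import *;s=manip.state();print(s['eef_pos'],s['wrist_force'],s['effort'])"
```

```text
time: 10.63
eef_pos: [0.615, 0.001, 0.0054]
orientation: [-17.1, 90.0, -8.1]
wrist_force: [0.5, -0.5, -0.1]
grip_width: 0.0
time: 10.88
eef_pos: [0.6147, 0.0029, 0.0053]
orientation: [-31.7, 90.0, -22.8]
wrist_force: [-0.3, -0.3, 0.1]
grip_width: -0.001
[0.61469254 0.00293513 0.00534701] [-0.32493218 -0.25476607  0.07854106] [ 5.65547124e-01 -5.46162093e+01  1.98045427e+01  1.04837150e-01
  2.21038582e-01  1.10309251e-02]
time: 11.05
eef_pos: [0.6146, 0.0039, 0.0054]
orientation: [-33.8, 90.0, -24.8]
wrist_force: [0.1, -1.4, 0.5]
grip_width: -0.002
[0.61457216 0.00392713 0.00536556] [ 0.13248544 -1.35917119  0.47523956] [ 6.59018755e-01 -5.44803786e+01  1.97175443e+01  1.25743384e-01
  2.69738222e-01  9.52848641e-03]
```

```bash
python3 -m jog '[[[-0.15,0.99,0,0,0,0],[0,0,0,0,0,0]]]'
python3 -m jog '[[[-0.15,0.99,0,0,0,0],[0,0,0,0,0,0]]]'
python3 m.py 8
```

```text
time: 11.22
eef_pos: [0.6144, 0.0049, 0.0053]
orientation: [-35.3, 90.0, -26.3]
wrist_force: [-0.8, -0.1, 1.1]
grip_width: 0.002
time: 11.38
eef_pos: [0.6142, 0.006, 0.0053]
orientation: [-24.5, 90.0, -15.5]
wrist_force: [0.1, -1.7, 1.7]
grip_width: 0.002
scene ((598.7816772460938, 100.56985473632812), (45.05540466308594, 159.15582275390625), 8.031770706176758) x'  [-47.2  -3.4] y' [-157.6   -0.4]
top ((590.1535034179688, 147.6285400390625), (43.1361198425293, 58.64768600463867), 9.071505546569824) x'  [-48.7  -6.1] y' [-59.1  -1.2]
[0.61420062 0.00596932 0.00532521] [ 0.09813529 -1.66309411  1.73430572] -25.34056755642029 -174.10649510348924
```

View pics/top8.png

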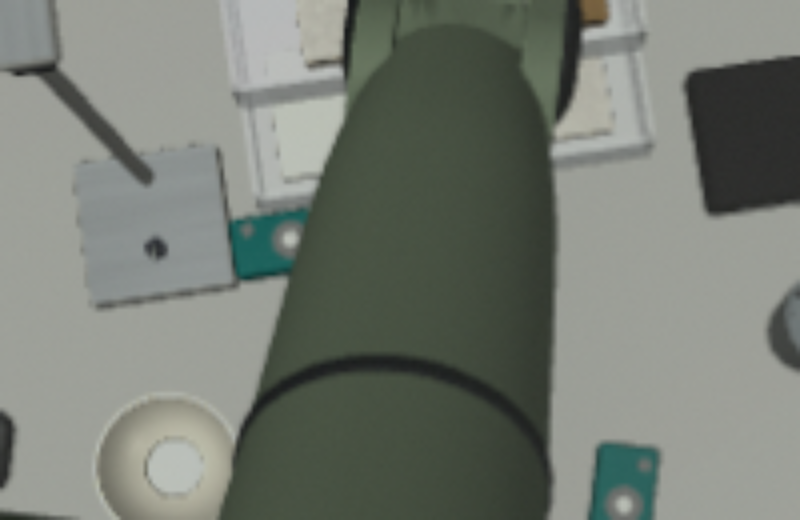

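View pics/scene8.png

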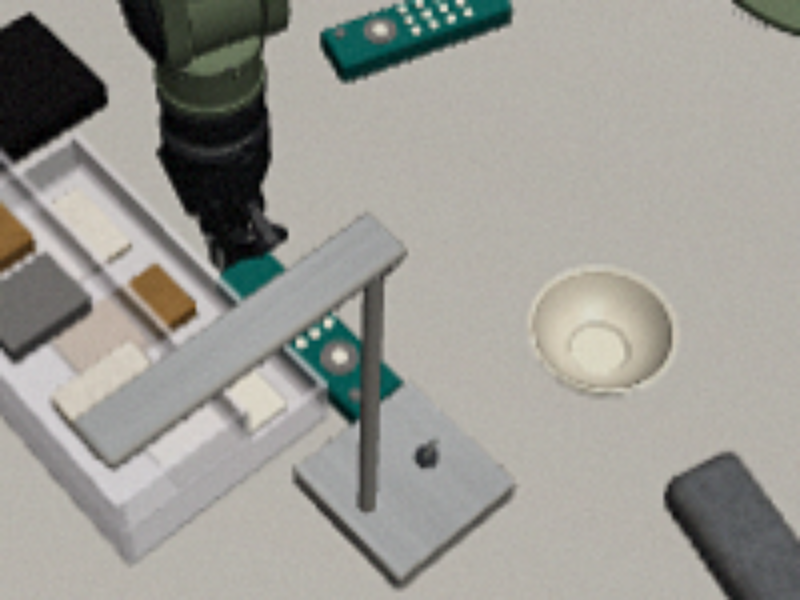

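```bash
python3 -m jog '[[[-0.15,0.99,0,0,0,0],[0,0,0,0,0,0]]]'
python3 -c "
from h import *;s=manip.state();print(s['effort'][0],s['torque'])"
python3 -m jog '[[[-0.15,0.99,0,0,0,0],[0,0,0,0,0,0]]]'
python3 -c "
from h import *;s=manip.state();print(s['effort'][0],s['torque'])"
```

```text
time: 11.65
eef_pos: [0.6142, 0.0065, 0.0054]
orientation: [-86.4, 89.9, -77.5]
wrist_force: [0.5, -2.7, 1.2]
grip_width: -0.001
1.8685464933514595 [-0.5646107  -0.09048891  0.04043227]
time: 11.82
eef_pos: [0.6141, 0.0065, 0.0054]
orientation: [-91.8, 89.8, -82.9]
wrist_force: [0.7, -6.2, 0.2]
grip_width: 0.001
3.680872991681099 [-1.17130124 -0.08080755  0.01207   ]
```

```bash
python3 -m jog '[[[1.5,-9.9,0,0,0,0],[0,0,27,0,0,0],[0,0,27,0,0,0],[0,0,27,0,0,0],[-15.6,23.8,0,0,0,0],[-15.6,23.8,0,0,0,0],[-15.6,23.8,0,0,0,0],[-15.6,23.8,0,0,0,0]]]'
python3 -m jog '[[[0,0,0,0,0,0],[0,0,-25,0,0,0],[0,0,-25,0,0,0],[0,0,-18,0,0,0],[0,0,-12,0,0,0],[0,0,0,0,0,0],[0,0,0,0,0,0]]]' 60
python3 m.py 9
```

```text
time: 12.48
eef_pos: [0.552, 0.0941, 0.0863]
orientation: [97.4, 89.9, 106.3]
wrist_force: [0.1, 1.1, -0.3]
grip_width: -0.003
time: 13.07
eef_pos: [0.5524, 0.0929, 0.0057]
orientation: [155.1, 89.9, 164.1]
wrist_force: [0.3, -0.2, 0.2]
grip_width: 0.706
scene ((599.712646484375, 100.26364135742188), (45.03802490234375, 160.8323974609375), 9.250593185424805) x'  [-47.2  -3.5] y' [-156.9    0.4]
top ((606.6046752929688, 41.88054656982422), (41.34880065917969, 41.50147247314453), 7.18156099319458) x'  [-48.1  -6.8] y' [-157.7 -118.6]
[0.55237904 0.09293293 0.00566778] [ 0.28227103 -0.23512024  0.17913755] -72.96363596789928 -78.6255009547983
```

View pics/scene9.png

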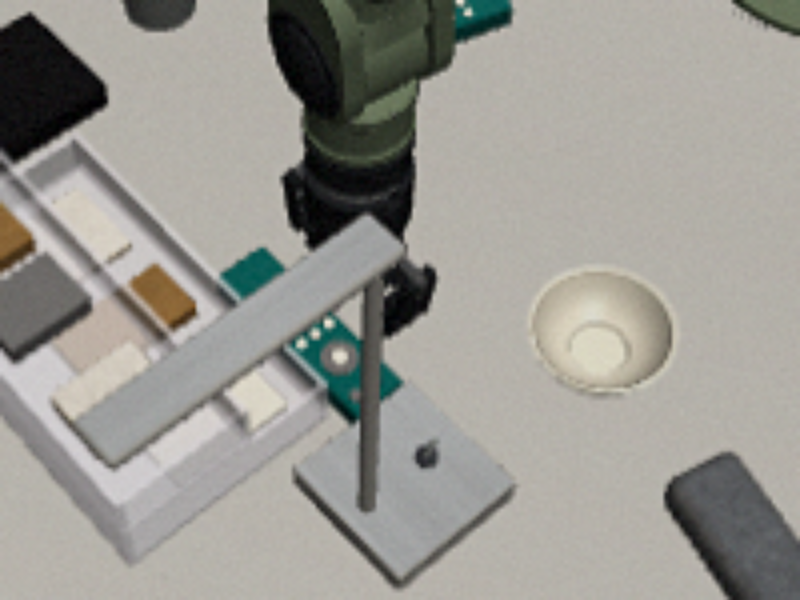

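```bash
python3 -m jog '[[[3.95,0.62,0,0,0,0],[3.95,0.62,0,0,0,0],[2.96,0.46,0,0,0,0],[0.99,0.15,0,0,0,0],[0.99,0.15,0,0,0,0],[0,0,0,0,0,0]]]'
python3 -m jog '[[[0.99,0.15,0,0,0,0],[0,0,0,0,0,0]]]'
python3 -m jog '[[[0.99,0.15,0,0,0,0],[0,0,0,0,0,0]]]'
python3 -m jog '[[[0.99,0.15,0,0,0,0],[0,0,0,0,0,0]]]'
```

```text
time: 13.67
eef_pos: [0.5658, 0.0952, 0.0063]
orientation: [-177.5, 90.0, -168.6]
wrist_force: [-0.9, -0.3, -0.3]
grip_width: 0.699
time: 13.83
eef_pos: [0.5666, 0.0953, 0.0062]
orientation: [174.4, 90.0, -176.6]
wrist_force: [-1.9, -0.8, 0.7]
grip_width: 0.7
time: 14.0
eef_pos: [0.5679, 0.0955, 0.0062]
orientation: [43.1, 90.0, 52.0]
wrist_force: [-0.3, -1.0, 0.1]
grip_width: 0.702
time: 14.17
eef_pos: [0.5692, 0.0957, 0.0063]
orientation: [8.8, 90.0, 17.7]
wrist_force: [-1.2, 0.2, -1.3]
grip_width: 0.703
```

```bash
python3 -m jog '[[[0.99,0.15,0,0,0,0],[0,0,0,0,0,0]]]'
python3 -m jog '[[[0.99,0.15,0,0,0,0],[0,0,0,0,0,0]]]'
```

```text
time: 14.33
eef_pos: [0.5697, 0.0958, 0.0062]
orientation: [159.7, 90.0, 168.6]
wrist_force: [-1.2, 0.2, -0.2]
grip_width: 0.703
time: 14.5
eef_pos: [0.5698, 0.0958, 0.0062]
orientation: [-179.9, 89.9, -171.0]
wrist_force: [-4.2, -0.6, 2.7]
grip_width: 0.7
```

```bash
python3 -m jog '[[[0.99,0.15,0,0,0,0],[0,0,0,0,0,0]]]'
python3 -m jog '[[[-4.9,-0.77,0,0,0,0],[-7.9,-1.24,0,0,0,0],[-7.9,-1.24,0,0,0,0],[0,0,25,0,0,0],[0,0,25,0,0,0],[0,0,25,0,0,0],[0,0,25,0,0,0],[0,0,0,0,0,0]]]'
python3 m.py 10
```

```text
time: 14.67
eef_pos: [0.5699, 0.0958, 0.0061]
orientation: [-178.0, 89.8, -169.1]
wrist_force: [-7.0, -1.4, 4.8]
grip_width: 0.702
time: 15.33
eef_pos: [0.5542, 0.0929, 0.1112]
orientation: [-6.2, 89.5, 2.8]
wrist_force: [0.7, -0.3, 0.8]
grip_width: 0.705
scene ((603.6537475585938, 101.07796478271484), (44.13956069946289, 161.54205322265625), 6.777489185333252) x'  [-42.    3.2] y' [-157.8    0.3]
top ((611.7600708007812, 45.97380828857422), (42.03327941894531, 48.14517593383789), 7.786264419555664) x'  [-42.6  -0.7] y' [-157.8 -110.5]
[0.55420508 0.09294206 0.11120528] [ 0.71970953 -0.30957202  0.78968189] -71.15816727549836 -78.89898549245076
```

```bash
python3 -m jog '[[[16.2,-25.6,0,0,0,0],[16.2,-25.6,0,0,0,0],[16.2,-25.6,0,0,0,0],[16.2,-25.6,0,0,0,0],[0,0,-30,0,0,0],[0,0,-30,0,0,0],[0,0,0,0,0,0],[0,0,0,0,0,0]]]' 0
python3 m.py 11
```

```text
time: 16.1
eef_pos: [0.6128, -0.0093, 0.0435]
orientation: [162.7, 89.6, 171.6]
wrist_force: [0.0, 1.7, 0.4]
grip_width: 0.0
scene ((604.240478515625, 100.89352416992188), (43.620361328125, 158.80612182617188), 7.552958011627197) x'  [-41.4   1.8] y' [-157.4   -0. ]
top ((596.612548828125, 137.7316131591797), (44.796058654785156, 81.58715057373047), 9.965813636779785) x'  [-45.1  -0.5] y' [-78.6  -0.8]
[ 0.61275562 -0.00929093  0.04354057] [0.03534421 1.65320818 0.36726001] -29.12908530689706 -188.9594564872652
```

View pics/top11.png

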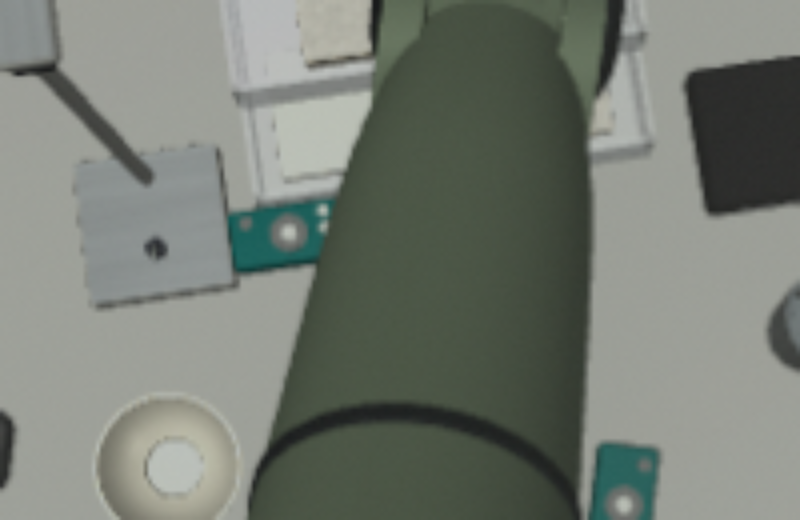

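View pics/scene11.png

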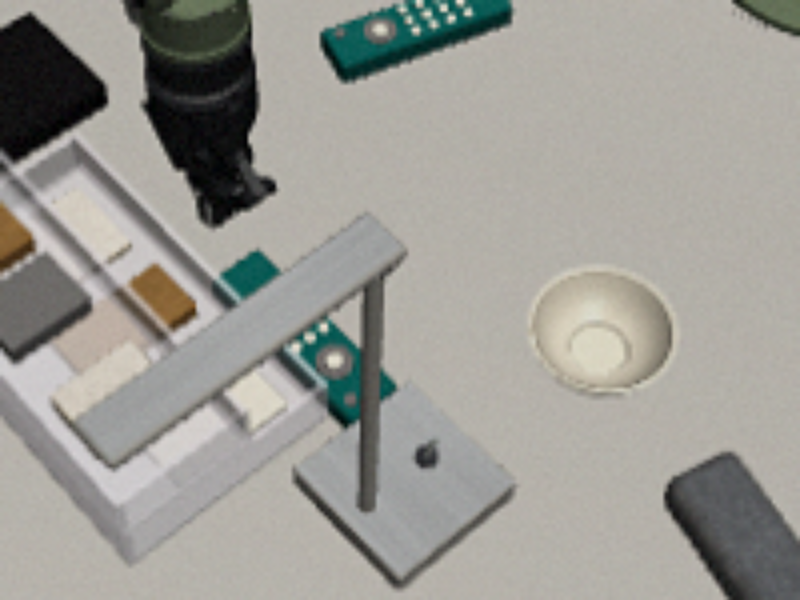

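```bash
python3 -m jog '[[[0,0,-20,0,0,0],[0,0,-15,0,0,0],[0,0,-9,0,0,0],[0,0,0,0,0,0],[0,0,0,0,0,0]]]'
python3 -m jog '[[[-0.46,2.96,0,0,0,0],[-0.46,2.96,0,0,0,0],[-0.46,2.96,0,0,0,0],[-0.31,1.98,0,0,0,0],[-0.15,0.99,0,0,0,0],[0,0,0,0,0,0]]]'
```

```text
time: 16.62
eef_pos: [0.6163, -0.0094, 0.0031]
orientation: [-17.0, 90.0, -8.0]
wrist_force: [0.2, -0.7, 0.6]
grip_width: 0.001
time: 17.12
eef_pos: [0.614, 0.0026, 0.0025]
orientation: [-14.7, 90.0, -5.7]
wrist_force: [-0.1, 1.2, -0.4]
grip_width: 0.0
```

```bash
python3 -m jog '[[[-0.15,0.99,0,0,0,0],[0,0,0,0,0,0]]]'
python3 -m jog '[[[-0.15,0.99,0,0,0,0],[0,0,0,0,0,0]]]'
```

```text
time: 17.28
eef_pos: [0.6138, 0.0034, 0.0023]
orientation: [129.4, 90.0, 138.3]
wrist_force: [-0.0, -0.6, -0.1]
grip_width: -0.0
time: 17.45
eef_pos: [0.6137, 0.0043, 0.0022]
orientation: [131.6, 90.0, 140.6]
wrist_force: [0.1, 0.3, -0.2]
grip_width: -0.002
```

```bash
python3 -m jog '[[[-0.15,0.99,1.5,0,0,0],[-0.15,0.99,0,0,0,0],[0,0,0,0,0,0]]]'
python3 -m jog '[[[-0.15,0.99,0,0,0,0],[0,0,0,0,0,0]]]'
python3 -m jog '[[[-0.15,0.99,0,0,0,0],[0,0,0,0,0,0]]]'
```

```text
time: 17.7
eef_pos: [0.6135, 0.0063, 0.0039]
orientation: [-31.9, 90.0, -23.0]
wrist_force: [0.1, -0.1, -0.3]
grip_width: -0.002
time: 17.87
eef_pos: [0.6135, 0.0064, 0.0039]
orientation: [-87.8, 89.9, -78.8]
wrist_force: [-0.5, -3.0, 0.6]
grip_width: -0.003
time: 18.03
eef_pos: [0.6135, 0.0065, 0.0039]
orientation: [-91.9, 89.8, -83.0]
wrist_force: [-0.3, -5.4, -0.6]
grip_width: -0.002
```

```bash
python3 -m jog '[[[1.5,-9.9,0,0,0,0],[0,-5,30,0,0,0],[0,0,40,0,0,0],[0,0,40,0,0,0],[0,0,40,0,0,0],[0,0,40,0,0,0],[-25,-30,0,0,0,0],[-25,-30,0,0,0,0]]]'
python3 -m jog '[[[-25,-30,0,0,0,0],[-25,-30,0,0,0,0],[-25,-30,0,0,0,0],[-25,-30,0,0,0,0],[-25,-30,0,0,0,0],[-25,-30,0,0,0,0],[-15,-30,0,0,0,0],[0,-30,0,0,0,0]]]'
python3 -m jog '[[[0,-30,0,0,0,0],[0,-30,0,0,0,0],[0,-30,0,0,0,0],[0,0,0,0,0,0],[0,0,0,0,0,0]]]'
python3 m.py 12
python3 - <<'E'
from h import *
im,d=get_image("top");cv2.imwrite("pics/full12.png",im)
P=unproj("top",im,d)
a=np.radians(8.9);xh=np.array([np.cos(a),np.sin(a)]);yh=np.array([-np.sin(a),np.cos(a)]);C=np.array([612.3,181.9])
for n in["remote","cup","dish","case","candle","coasters"]:
    for r in nets.outline_of(n,"top"):
        m=r["mask"]&(d>0);print(n,round(r["conf"],2),np.median(P[m],0).round(3))
E
```

```text
time: 18.7
eef_pos: [0.5674, -0.0667, 0.1973]
orientation: [-13.7, 89.5, -4.5]
wrist_force: [-0.2, -0.7, -0.7]
grip_width: -0.002
time: 19.37
eef_pos: [0.3965, -0.3072, 0.1939]
orientation: [102.8, 89.9, 111.6]
wrist_force: [1.6, 0.9, 0.6]
grip_width: 0.001
time: 19.78
eef_pos: [0.3993, -0.3978, 0.1933]
orientation: [57.2, 89.9, 66.0]
wrist_force: [0.4, -0.4, 0.2]
grip_width: 0.001
scene ((603.671875, 101.08654022216797), (42.98710632324219, 159.86480712890625), 7.5088677406311035) x'  [-41.8   1.8] y' [-156.     0.7]
top ((602.3565673828125, 100.07474517822266), (44.50590515136719, 156.6537628173828), 8.959392547607422) x'  [-44.7  -0.5] y' [-156.8   -1.8]
[ 0.39926774 -0.39775875  0.19328298] [ 0.41546476 -0.38725197  0.17161568] -300.14655309633986 -539.7212725928706
remote 0.64 [0.6   0.101 0.024]
remote 0.64 [0.235 0.359 0.024]
remote 0.59 [ 0.362 -0.11   0.025]
cup 0.91 [ 0.53  -0.269  0.048]
dish 0.82 [0.424 0.224 0.018]
case 0.95 [0.44  0.412 0.039]
candle 0.78 [ 0.622 -0.37   0.083]
coasters 0.8 [ 0.465 -0.419  0.026]
```

View pics/full12.png

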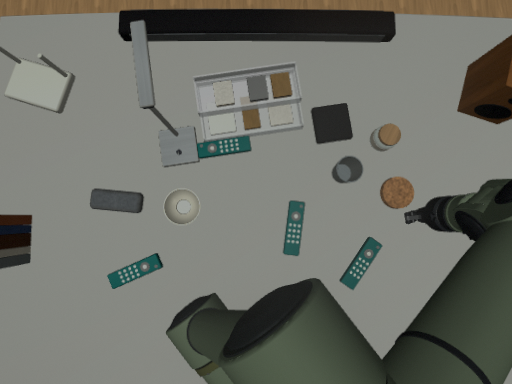

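View pics/top12.png

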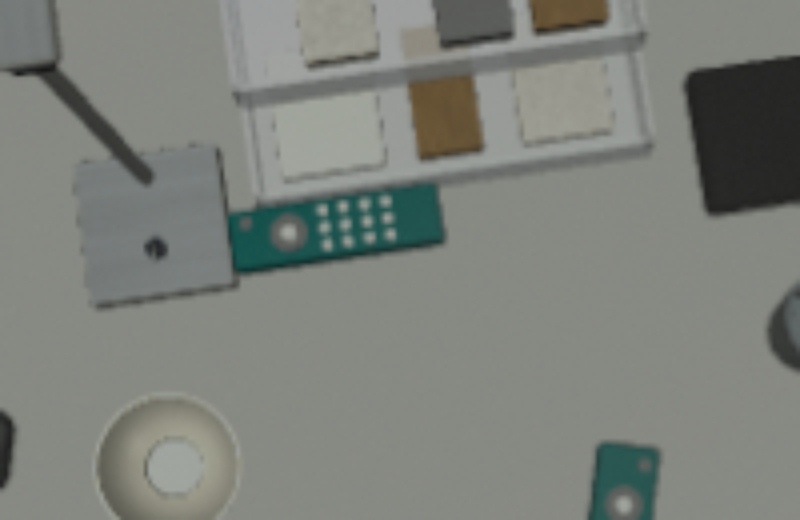

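```bash
python3 -c "
from rig import manip;print(manip.sign_off(),manip.state()['time'])"
```

```text
the job is handed in; nothing more can be done
the job is handed in; nothing more can be done
```

The remote is in the corner, lying flat, with one long side against the bottom tier's front and one short end against the lamp foot. I handed the job in at about 20 s.

- **How it was done:** I pushed the remote that started farthest from the base. Two open fingertips squared it up and moved it to the tier front. The closed fingers then slid it along to the lamp foot. Last came a press against the tiers (about 7 N) and another against the foot (about 5 N).
- **Final position:** The last top view has the remote at (602, 100) mm and yaw 9.0°; the target was (602, 99) mm and 8.9°. The second press on the foot made contact at the same spot as the first, within a fraction of a millimetre, so the end was still seated.
- **Other objects:** The cup, dish, candle and coasters read the same as at the start to within 1 mm. The case had no first reading under its own name. Its final position matches the spot first labelled as a second media box, so it has not moved either. The look-alike remotes also stayed put: two read within 3 mm of the start, and the third I checked only in the picture.
- **What disagreed:** The angled scene camera read the remote's yaw as 7.5° and its front edge about 2 mm past the tier face. I put that down to calibration error and the lamp head blocking its view, and trusted the top camera and the contact forces.

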